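Make up a smear kit and a scrape kit

ROBOT

A 7-joint arm with a two-finger parallel gripper is mounted at the origin on a cart in front of the work surface, level with it; the furniture and walls round the work are solid. World frame = base frame: x ahead of the robot, y to its left, z up, the work surface at z = 0. Lengths are in m, angles in rad, forces in N, time in s.
With the tool pointing down it reaches from about 0.425 to 0.875 m from the base axis. Payload 4.7 kg.
Tool frame: the origin (TCP) lies at the very end of the fingers, on their centre line; the grasp point (between the pads) lies 19 mm behind it (ctrl.grasp_offset is the distance from the TCP to the grasp point, in m); z points along the fingers, y is the direction in which the jaws open and shut (so a half turn about z gives the same grasp; the last joint's range is limited). The gripper opens to 87 mm and grips with 3 to 60 N. Pads are 19 mm wide; open, the fingers measure 117 mm over their backs; the gripper's body (75 mm by 190 mm) begins 51 mm behind the grasp point.
Start: joints at [-1.245, 0.321, -0.07, 1.45, 0.023, 1.371, -0.057], TCP at [0.199, 0.619, 0.223] pointing down, gripper open.
Joint ranges: [-2.86, 2.86], [-0.3, 2.09], [-1.38, 1.24], [0.06, 2.45], [-1.56, 4.7], [0.09, 2.05], [-2.69, 2.69]. Speed limits (rad/s): [2.57, 2.57, 3.14, 3.14, 3.14, 3.14, 3.14].

INTERFACE

Orientations are given as a rotation vector (axis times angle).
In Python, from bench import ctrl gives the robot as it stands.
- The arm moves only by the shell command python3 -m creep 'ROWS' [FORCE]. ROWS is JSON, a list that holds one entry, the list of rows, each a list of 7 numbers: the opening, from 0 (shut) to 1 (fully open), then the shift along the tool's x, y, z in mm, then the turn, a rotation vector about the tool's x, y, z in rad. In form: [[[grip, dx, dy, dz, rx, ry, rz], ...]]. A call has 1 to 5 rows; each row is the pose to reach, as a shift and turn from the pose commanded when the call began, along the tool's axes at that moment; what a row does not reach only later rows make up. A row lasts 1/10 s, in which the tool goes at most 50 mm and 8.59 degrees, less where a joint would pass 70% of its speed; a pose out of reach is approached as far as the arm can. A call with a gripper value outside its range is refused whole. The fingers move at their own pace and stop on an object; FORCE is the grip in N (left out, the last holds). Time passes only in rows, so rows that repeat a pose let the fingers close. It gives the time, the measured TCP pose, the force and the opening at its end, in the units of the state.
- ctrl.get_state(): the state, without advancing time (a new reading comes with each control period).
- ctrl.get_image(name): name is "scene" or "top" or "wrist"; returns the picture (480x640x3 uint8, red, green, blue); there is no depth.
- ctrl.camera_params(name): a dict with "K" (3x3 intrinsics, pixels), "k1" (the pictures are not rectified: a ray, as slopes to the right and down, at radius r is drawn at 1 + k1 r^2 times it, then the intrinsics apply), "pose" (4x4, takes a point from camera to world coordinates). Camera axes: x right, y down, z forward; pixel columns grow to the right and rows downward; lengths in m; the calibration is good to about 2 mm. A picture is of the moment at which its call begins: read the wrist's pose just before it. camera_params takes no time and is no camera call; for the wrist camera it gives the pose at the moment of the call.
- ctrl.close_job(): hands the job in, once; it reports no verdict.
The state is a dict: "time": time; "joint_positions": joint angles; "qd": joint speeds; "joint_torque": joint torques, N m; "position": TCP position; "tool_rot": TCP orientation; "ft_force": force on the tool from outside, world axes, zero at the start; "torque": the same for the moment, N m; "grip_width": opening from 0.0 (shut) to 1.0 (fully open).
Only numpy, scipy, OpenCV 4.12 (cv2) and the standard library are available. Lean on these libraries where they do the work, as an engineer would, in place of code of your own. Each camera call takes 0.05 s, during which the arm holds its last target. There are 200 camera calls.

TASK

Make up the two kits from the stock. In the long three-cell tray put the square bottle in the cell at the thumb-tab end, the stubby cover-glass carton in the middle cell and the little brown oil bottle in the far cell; in the short two-cell tray put the white nozzle bottle in the cell at the thumb-tab end and the slim tall carton in the other. Everything must stand upright on the floor of its cell, released, and the timer and the scissors stay where they are.

Things in the scene. Friction and masses are not known exactly. Their poses are not given: they have to be found in the camera images.
- long_tray: Dark grey metal kit tray with THREE square cells in a row, fixed, left or right of the stock, thumb tab roughly towards the robot. 214 x 74 mm without tab; walls 10 high, 4 thick, floor 3 thick. Origin: centre of its underside, always level with the bench pad's top (z = 0); x runs along the row away from the tab. Cells 66 x 66 mm inside, centres at x = -70 (tab end), 0, +70, y = 0.
- short_tray: Dark grey metal kit tray with TWO square cells in a row, fixed, left or right of the stock, thumb tab roughly towards the robot. 124 x 64 mm without tab; walls 10 high, 4 thick, floor 3 thick. Origin: centre of its underside, always level with the bench pad's top (z = 0); x runs along the row away from the tab. Cells 56 x 56 mm inside, centres at x = -30 (tab end), +30, y = 0.
- square_bottle: It starts upright somewhere in the stock in the middle of the bench, on the quilted pad or on the bare bench 4 mm lower; origin at the centre of its underside, z up. Square-bodied bottle with pale grey contents and white screw cap, 42 x 42 mm (along x and y), 104 mm tall; the square body is straight to about 70 mm, cap diameter 31 mm above 88 mm.
- cover_carton: It starts upright somewhere in the stock in the middle of the bench, on the quilted pad or on the bare bench 4 mm lower; origin at the centre of its underside, z up. Stubby, nearly cubic carton of cover glasses, 46 mm (x) by 50 mm (y), 58 mm tall.
- brown_bottle: It starts upright somewhere in the stock in the middle of the bench, on the quilted pad or on the bare bench 4 mm lower; origin at the centre of its underside, z up. Small round brown oil bottle with a black dropper cap, diameter 31 mm up to 40 mm height, cap diameter about 20 mm above, 76 mm tall in all.
- nozzle_bottle: It starts upright somewhere in the stock in the middle of the bench, on the quilted pad or on the bare bench 4 mm lower; origin at the centre of its underside, z up. Slender round white squeeze bottle with a long thin nozzle, diameter 30 mm up to 66 mm height, 100 mm tall in all.
- slim_carton: It starts upright somewhere in the stock in the middle of the bench, on the quilted pad or on the bare bench 4 mm lower; origin at the centre of its underside, z up. Slim upright carton, 26 mm (x) by 36 mm (y), 86 mm tall: the tallest and narrowest box.
- bench_timer: Small white digital timer lying on the bench just behind the stock, 56 x 70 x 20 mm; not part of the kits, to be left alone. Origin at the centre of its underside.
- small_scissors: Small steel scissors lying flat on the bench just behind the stock, 125 mm long, 57 mm wide over the finger loops, 6 mm thick; not part of the kits, to be left alone. Origin at the centre of its underside, x towards the points.
Mind the look-alikes: they are no part of the job. What is shaped like the brown_bottle but green is not meant. What is shaped like the square_bottle but orange is not meant.

How it is judged:
At the end, for the whole second after the job is handed in: Each of the five things stands upright (within 0.1 rad) on the floor of its own cell, its centre within 20 mm of the cell's centre along both tray axes (the cell walls allow no more), at rest; timer and scissors within 30 mm of where they lay (x of square_bottle in the frame of long_tray between -0.09 and -0.05 m and y of square_bottle in the frame of long_tray between -0.02 and 0.02 m and z of square_bottle in the frame of long_tray between -0.001 and 0.007 m and angle between each of square_bottle, cover_carton, brown_bottle, nozzle_bottle, slim_carton's own z axis and vertical below 0.1 rad and linear speed of each of square_bottle, cover_carton, brown_bottle, nozzle_bottle, slim_carton below 0.02 m/s and angular speed of each of square_bottle, cover_carton, brown_bottle, nozzle_bottle, slim_carton below 0.2 rad/s and x of cover_carton in the frame of long_tray between -0.02 and 0.02 m and y of cover_carton in the frame of long_tray between -0.02 and 0.02 m and z of cover_carton in the frame of long_tray between -0.001 and 0.007 m and x of brown_bottle in the frame of long_tray between 0.05 and 0.09 m and y of brown_bottle in the frame of long_tray between -0.02 and 0.02 m and z of brown_bottle in the frame of long_tray between -0.001 and 0.007 m and x of nozzle_bottle in the frame of short_tray between -0.05 and -0.01 m and y of nozzle_bottle in the frame of short_tray between -0.02 and 0.02 m and z of nozzle_bottle in the frame of short_tray between -0.001 and 0.007 m and x of slim_carton in the frame of short_tray between 0.01 and 0.05 m and y of slim_carton in the frame of short_tray between -0.02 and 0.02 m and z of slim_carton in the frame of short_tray between -0.001 and 0.007 m and distance of each of bench_timer, small_scissors from where it was at the start of the episode below 0.03 m); the robot touches nothing.
It fails at once if the timer or the scissors are pushed away (distance of any of bench_timer, small_scissors from where it was at the start of the episode above 0.03 m).
It also fails if it takes over 102 s, if anything falls off the work surface, if the arm or the gripper's body presses on something with over 40 N, if the wrist force passes 120 N, or if a joint passes its speed limit or range.

## Working session

There is one attempt and no reset: what is moved stays moved. The work goes in short steps, Python scripts to look and compute and a shell command to move; the robot and the scene stay as the last step left them, time stands still between calls to the robot, and variables do not carry over. Pictures are saved under pics/ and viewed, about 12 in all and at most 16, crops included, and the job is handed in when it is done.

```bash
ls; mkdir -p pics; python3 - <<'E'
from bench import ctrl
import cv2,numpy as np
np.set_printoptions(precision=4,suppress=True)
s=ctrl.get_state();print(s)
for n in("top","scene"):
    p=ctrl.camera_params(n);print(n,p)
    cv2.imwrite(f"pics/{n}0.png",ctrl.get_image(n)[:,:,::-1])
print(ctrl.camera_params("wrist"))
E
```

```text
pics
{'time': 0.0, 'joint_positions': array([-1.2449,  0.3218, -0.0701,  1.4517,  0.0226,  1.3708, -0.0569]), 'qd': array([ 0.0005,  0.0034,  0.0006,  0.0004,  0.0016, -0.0009, -0.0022]), 'joint_torque': array([ -0.0003, -49.1284,  -0.404 , -31.2539,  -0.064 ,   0.0437,
         0.0002]), 'position': array([0.1993, 0.6181, 0.2214]), 'tool_rot': array([-0.4878, -3.1033,  0.0031]), 'ft_force': array([0.4039, 0.8651, 1.0042]), 'torque': array([0.0283, 0.0049, 0.0291]), 'grip_width': 1.0031926972766991}
top {'K': array([[573.6029,   0.    , 329.2772],
       [  0.    , 573.6029, 242.2199],
       [  0.    ,   0.    ,   1.    ]]), 'k1': -0.0244725089247448, 'pose': array([[-0.0226, -0.9857,  0.1668,  0.2863],
       [-0.9997,  0.0236,  0.0042, -0.0039],
       [-0.0081, -0.1667, -0.986 ,  1.2355],
       [ 0.    ,  0.    ,  0.    ,  1.    ]])}
scene {'K': array([[530.8691,   0.    , 319.6976],
       [  0.    , 530.8691, 241.8766],
       [  0.    ,   0.    ,   1.    ]]), 'k1': -0.1451940805569779, 'pose': array([[ 0.8141, -0.3711,  0.4466,  0.0435],
       [-0.5806, -0.5317,  0.6165, -0.6476],
       [ 0.0087, -0.7613, -0.6484,  0.7317],
       [ 0.    ,  0.    ,  0.    ,  1.    ]])}
{'K': array([[348.2547,   0.    , 324.6999],
       [  0.    , 348.2547, 238.2383],
       [  0.    ,   0.    ,   1.    ]]), 'k1': -0.06834645728157641, 'pose': array([[ 0.3069,  0.9186,  0.2491,  0.1308],
       [ 0.9517, -0.2955, -0.0831,  0.6416],
       [-0.0028,  0.2626, -0.9649,  0.3835],
       [ 0.    ,  0.    ,  0.    ,  1.    ]])}
```

View pics/top0.png

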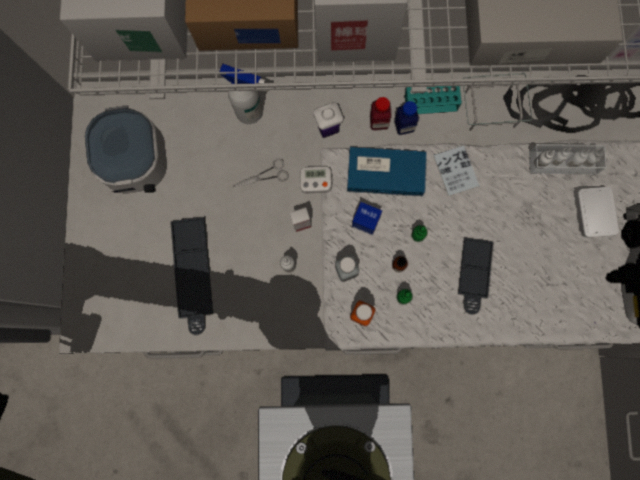

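View pics/scene0.png

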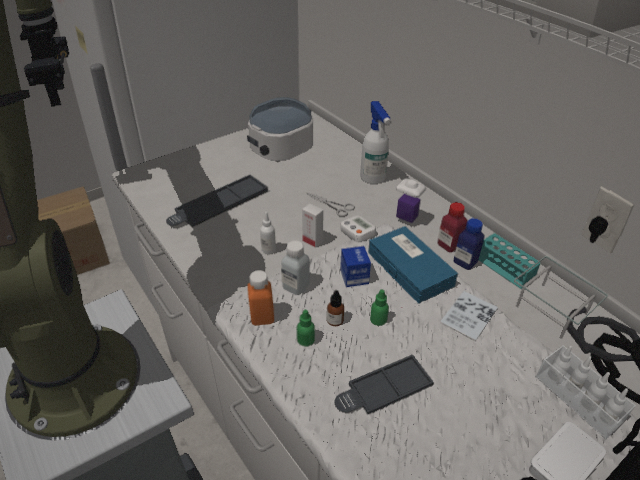

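Top view: long tray at (192,268), tab (196,325). Short tray at (476,268), tab (471,303). Stock: slim carton (302,217), nozzle (288,262), square bottle (347,266), cover carton (367,217), brown (400,262). Decoys are green (419,232) and (404,296), orange (362,313).

```bash
cat > h.py <<'E'
from bench import ctrl
import cv2,numpy as np
from scipy.spatial.transform import Rotation as R
np.set_printoptions(precision=4,suppress=True)
def ray(p,uv):
    K=p["K"];x=(np.atleast_2d(uv)-[K[0,2],K[1,2]])/[K[0,0],K[1,1]]
    d=x.copy()
    for _ in range(8): d=x/(1+p["k1"]*(d**2).sum(1,keepdims=True))
    return np.c_[d,np.ones(len(d))]@p["pose"][:3,:3].T
def plane(p,uv,z):
    r=ray(p,uv);o=p["pose"][:3,3]
    return o+r*((z-o[2])/r[:,2:])
def two(pa,ua,pb,ub):
    ra,rb=ray(pa,ua)[0],ray(pb,ub)[0];oa,ob=pa["pose"][:3,3],pb["pose"][:3,3]
    s=np.linalg.lstsq(np.c_[ra,-rb],ob-oa,rcond=None)[0]
    a,b=oa+s[0]*ra,ob+s[1]*rb
    return (a+b)/2,np.linalg.norm(a-b)
def yaw(s):  # direction of tool y (jaws) in world, deg
    y=R.from_rotvec(s["tool_rot"]).apply([0,1,0]);return np.degrees(np.arctan2(y[1],y[0]))
def go(target,jaw=None):
    """print tool-axis shift mm and rz (rad) to reach TCP target with the jaws along world angle jaw (deg), tool vertical"""
    s=ctrl.get_state();q=R.from_rotvec(s["tool_rot"])
    d=q.inv().apply(np.array(target)-s["position"])*1000
    t=np.zeros(3)
    if jaw is not None:
        dj=(jaw-yaw(s)+90)%180-90
        t=(q.inv()*(R.from_euler("z",dj,degrees=True)*q)).as_rotvec()
    print("TCP",s["position"],"jaw %.1f"%yaw(s),"-> shift",d.round(1),"turn",t.round(3),"q7 %.2f"%s["joint_positions"][6],"t %.1f"%s["time"])
E
python3 - <<'E'
from h import *
im=cv2.imread("pics/top0.png");p=ctrl.camera_params("top")
g=im.max(2)
for n,(x0,x1,y0,y1) in dict(long=(160,225,205,345),short=(445,505,228,322)).items():
    c=g[y0:y1,x0:x1]
    for th in (55,):
        m=(c<th).astype(np.uint8)
        m=cv2.morphologyEx(m,cv2.MORPH_CLOSE,np.ones((5,5)));
        # cut the tab with an opening wider than it
        m=cv2.morphologyEx(m,cv2.MORPH_OPEN,np.ones((23,23)))
        cs=cv2.findContours(m,0,2)[0]
        k=max(cs,key=cv2.contourArea).reshape(-1,2)+[x0,y0]
        w=plane(p,k,0.010)[:,:2]
        r=cv2.minAreaRect((w*1000).astype(np.float32));print(n,th,r)
cv2.imwrite("pics/crop1.png",cv2.resize(im[185:330,265:440],None,fx=4,fy=4,interpolation=3))
lt=cv2.resize(im[205:345,160:240],None,fx=4,fy=4,interpolation=3);st=cv2.resize(im[205:345,430:510],None,fx=4,fy=4,interpolation=3)
cv2.imwrite("pics/crop2.png",cv2.convertScaleAbs(np.hstack([lt,st]),alpha=1.8))
E
```

```text
long 55 ((446.8721923828125, 298.9438171386719), (212.45306396484375, 138.76361083984375), 0.41727253794670105)
short 55 ((430.4344787597656, -311.6085205078125), (62.42063903808594, 119.083984375), 86.04784393310547)
```

View pics/crop1.png

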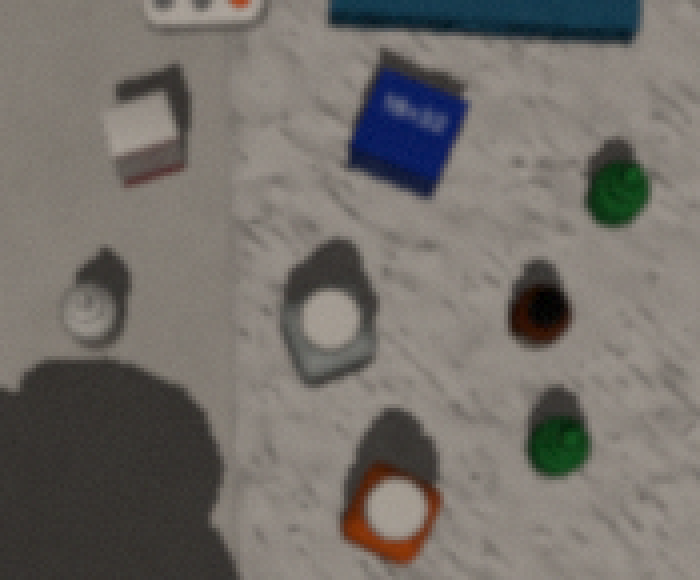

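View pics/crop2.png

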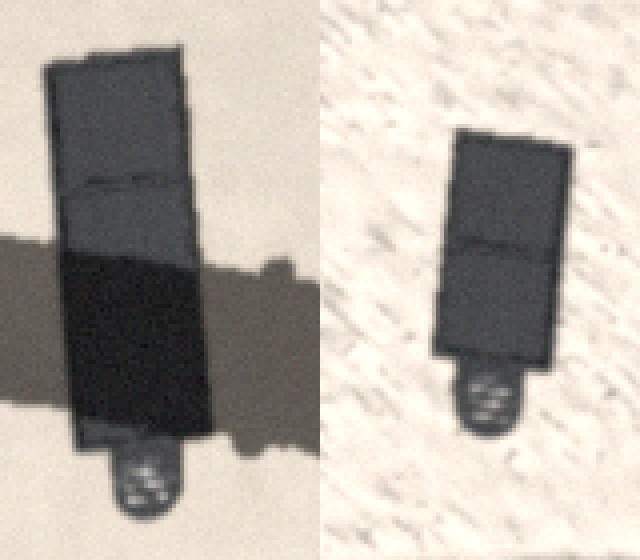

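Crop 1: square cap at (330,320), orange at (397,508), nozzle (90,310), brown cap (546,305), slim carton top about (142,125), cover carton top about (412,120). Crop 2 shows the tray corners clearly: long tray (46,66), (181,48), (210,435), (77,450).

```bash
python3 - <<'E'
from h import *
p=ctrl.camera_params("top")
c=np.array([(46,66),(181,48),(210,435),(77,450)])/4+[160,205]-.4
w=plane(p,c,.01);print("long",w[:,:2]*1000,w.mean(0));d=w[1]-w[2]+w[0]-w[3];print(np.degrees(np.arctan2(d[1],d[0])))
c=(np.array([(456,129),(573,147),(551,370),(434,355)])-[320,0])/4+[430,205]-.4
w=plane(p,c,.01);print("short",w[:,:2]*1000,w.mean(0));d=w[1]-w[2]+w[0]-w[3];print(np.degrees(np.arctan2(d[1],d[0])))
for n,u,z in (("square",(330,320),.104),("orange",(397,508),.104),("nozzle",(90,310),.096),("brown",(546,305),.076),("slim",(142,125),.082),("cover",(412,122),.058),("greenA",(626,182),.076),("greenB",(566,437),.076)):
    print(n,plane(p,np.array(u)/4+[265,185]-.4,z)[0])
go((.50,.02,.30),90)
E
```

```text
long [[548.8246 346.5873]
 [557.0547 272.5174]
 [346.0765 254.2324]
 [339.6656 325.2073]] [0.4479 0.2996 0.01  ]
5.3932739893570325
short [[ 498.4692 -290.1812]
 [ 487.0597 -352.9995]
 [ 366.9267 -332.8845]
 [ 376.4272 -270.9525]] [ 0.4322 -0.3118  0.01  ]
-9.227643757901314
square [ 0.4318 -0.0334  0.104 ]
orange [ 0.3382 -0.0637  0.104 ]
nozzle [0.4407 0.0864 0.096 ]
brown [ 0.4405 -0.1444  0.076 ]
slim [0.5379 0.0598 0.082 ]
cover [ 0.5413 -0.0805  0.058 ]
greenA [ 0.5032 -0.1882  0.076 ]
greenB [ 0.3731 -0.1516  0.076 ]
TCP [0.1993 0.6182 0.2216] jaw 72.1 -> shift [-469.7 -477.2  -77.6] turn [-0.    -0.001 -0.312] q7 -0.06 t 0.1
```

```bash
python3 -m creep '[[[1,-40,-30,-10,0,0,-0.12],[1,-80,-62,-15,0,0,-0.24],[1,-116,-92,-20,0,0,-0.312],[1,-146,-115,-25,0,0,-0.312],[1,-176,-138,-30,0,0,-0.312]]]'
python3 -m creep '[[[1,-126,-183,-30,0,0,0],[1,-126,-183,-30,0,0,0],[1,-126,-183,-30,0,0,0],[1,-126,-183,-30,0,0,0],[1,-126,-183,-30,0,0,0]]]'
python3 -m creep '[[[1,-10,-250,0,0,0,0],[1,-10,-250,0,0,0,0],[1,-10,-250,0,0,0,0],[1,-10,-250,0,0,0,0],[1,-10,-250,0,0,0,0]]]'
python3 -m creep '[[[1,0,-20,0,0,0,0],[1,0,-20,0,0,0,0]]]'
python3 - <<'E'
from h import *
import pickle
p=ctrl.camera_params("wrist");im=ctrl.get_image("wrist")[:,:,::-1];pickle.dump(p,open("w1.pkl","wb"))
cv2.imwrite("pics/w1.png",im);print(p["pose"]);go((.46,-.03,.28),90)
E
```

```text
time: 0.6
position: [0.3255, 0.4313, 0.2525]
tool_rot: [-0.001, -3.141, 0.001]
ft_force: [0.8, 0.2, 0.0]
grip_width: 0.997
time: 1.1
position: [0.4534, 0.2452, 0.2832]
tool_rot: [0.01, 3.14, -0.002]
ft_force: [-0.3, 0.1, 0.8]
grip_width: 0.998
time: 1.6
position: [0.4602, -0.0015, 0.2823]
tool_rot: [0.001, -3.142, -0.001]
ft_force: [1.0, -0.3, 0.2]
grip_width: 1.001
time: 1.8
position: [0.4603, -0.0236, 0.2826]
tool_rot: [0.011, 3.141, 0.0]
ft_force: [-0.6, 1.0, 0.3]
grip_width: 1.001
[[ 0.0072  0.965   0.2623  0.3883]
 [ 1.     -0.0066 -0.0031 -0.0218]
 [-0.0013  0.2623 -0.965   0.4445]
 [ 0.      0.      0.      1.    ]]
TCP [ 0.4604 -0.0207  0.2824] jaw 89.8 -> shift [ 0.4 -9.3  2.4] turn [ 0.     0.    -0.003] q7 1.49 t 1.9
```

View pics/w1.png

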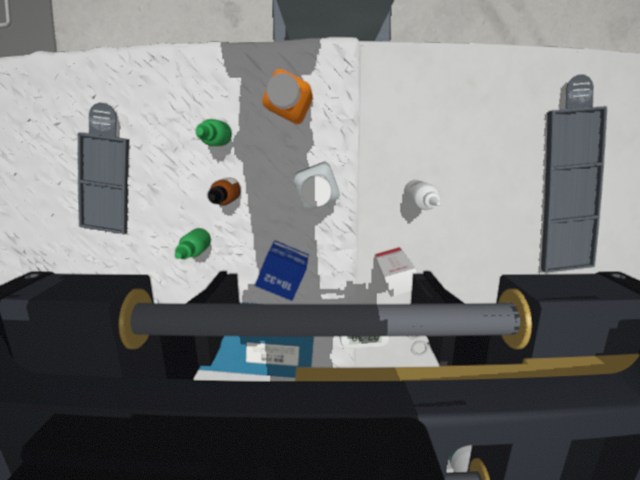

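Wrist view: both trays fully visible (short at (103,182), long at (573,190)). Square cap (318,190), nozzle tip (432,200), brown cap (217,194). Cover carton (283,270), slim (395,262).

```bash
python3 - <<'E'
from h import *
import pickle
p=pickle.load(open("w1.pkl","rb"));im=cv2.imread("pics/w1.png")
for n,(x0,x1,y0,y1) in dict(long=(530,620,107,276),short=(70,140,130,240)).items():
    m=(im[y0:y1,x0:x1].max(2)<130).astype(np.uint8)
    m=cv2.morphologyEx(m,cv2.MORPH_CLOSE,np.ones((5,5)))
    k=max(cv2.findContours(m,0,1)[0],key=cv2.contourArea).reshape(-1,2)+[x0,y0]
    r=cv2.minAreaRect((plane(p,k,.01)[:,:2]*1000).astype(np.float32));print(n,r)
cv2.imwrite("pics/crop3.png",cv2.resize(im[140:300,180:450],None,fx=2.9,fy=2.9,interpolation=2))
E
```

```text
long ((453.0589599609375, 319.0442810058594), (226.36477661132812, 134.4029541015625), 2.661632776260376)
short ((428.57275390625, -306.33331298828125), (67.42875671386719, 132.136474609375), 80.17781066894531)
```

View pics/crop3.png

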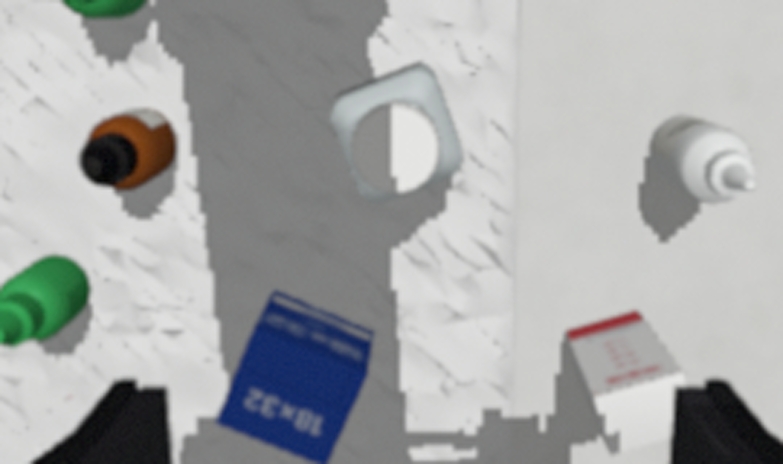

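```bash
python3 - <<'E'
from h import *
import pickle
p=pickle.load(open("w1.pkl","rb"))
def C(u): return (np.array(u)+.5)/2.9-.5+[180,140]
w=plane(p,[(547,112),(606,108),(596,268),(541,271)],.01)
d=w[2]-w[1]+w[3]-w[0];print("long",w.mean(0),np.degrees(np.arctan2(d[1],d[0])),[round(np.linalg.norm(w[i]-w[i-1])*1000) for i in range(4)])
w=plane(p,[(79,134),(128,138),(126,233),(80,226)],.01)
d=w[2]-w[1]+w[3]-w[0];print("short",w.mean(0),np.degrees(np.arctan2(d[1],d[0])),[round(np.linalg.norm(w[i]-w[i-1])*1000) for i in range(4)])
def edge(n,a,b,z):
    w=plane(p,[C(a),C(b)],z);d=w[1]-w[0];print(n,w[:,:2]*1000,"len %.1f ang %.1f"%(np.linalg.norm(d)*1000,np.degrees(np.arctan2(d[1],d[0]))))
edge("cover base",(276,292),(373,332),0);edge("cover topfar",(218,422),(325,463),.058)
edge("slim base",(567,330),(640,312),-.004);edge("slim topnear",(600,392),(674,372),.082)
edge("sq near",(332,97),(425,65),.0);edge("sq near",(332,97),(425,65),.07);edge("sq right",(425,65),(458,155),.07)
for n,u,z in (("square cap",(395,147),.104),("nozzle tip",(748,180),.096),("nozzle shoulder",(715,163),.062),("brown cap",(93,163),.076)):
    print(n,plane(p,C(u),z)[0])
E
```

```text
long [0.4491 0.3003 0.01  ] 6.615981984858027 [207, 78, 212, 81]
short [ 0.4328 -0.3069  0.01  ] -9.573399301921187 [119, 64, 123, 64]
cover base [[511.61   -89.4403]
 [531.0928 -45.4014]] len 48.2 ang 66.1
cover topfar [[ 551.1501 -107.2662]
 [ 569.7891  -63.5505]] len 47.5 ang 66.9
slim base [[532.0429  44.8652]
 [523.5332  78.6432]] len 34.8 ang 104.1
slim topnear [[529.5667  45.5939]
 [521.6753  73.7105]] len 29.2 ang 105.7
sq near [[423.6909 -61.2055]
 [410.3231 -20.6388]] len 42.7 ang 108.2
sq near [[418.1174 -55.0053]
 [406.8547 -20.8267]] len 36.0 ang 108.2
sq right [[406.8547 -20.8267]
 [439.818   -8.7649]] len 35.1 ang 20.1
square cap [ 0.4323 -0.0312  0.104 ]
nozzle tip [0.4454 0.092  0.096 ]
nozzle shoulder [0.4444 0.0899 0.062 ]
brown cap [ 0.4407 -0.1436  0.076 ]
```

Measured (m):

| Thing | Position | Angle |
|---|---|---|
| Long tray | (.4485, .300) | yaw ≈6° |
| Short tray | (.4325, -.309) | yaw ≈-9.5° |
| Square bottle | (.4325, -.033) | jaws 108° |
| Cover carton | (.541, -.078) | jaws 66.5° |
| Slim carton | (.5395, .062) | jaws 104.5° |
| Nozzle bottle | (.443, .089) | – |
| Brown bottle | (.4405, -.144) | – |

Square bottle first.

```bash
python3 -m creep '[[[1,28,-12,50,0,0,-0.14],[1,28,-12,90,0,0,-0.28],[1,28,-12,130,0,0,-0.314],[1,28,-12,130,0,0,-0.314]]]'
python3 - <<'E'
from h import *
go((.4325,-.033,.041),108)
E
```

```text
time: 2.25
position: [0.4282, -0.0299, 0.1478]
tool_rot: [0.494, -3.092, -0.001]
ft_force: [-0.9, 0.0, -0.0]
grip_width: 1.002
TCP [ 0.4282 -0.0299  0.1478] jaw 108.1 -> shift [ -4.2  -4.5 106.7] turn [-0.    -0.     0.003] q7 1.83 t 2.2
```

```bash
python3 -m creep '[[[1,-2,-3,40,0,0,0],[1,-2,-3,80,0,0,0],[1,-2,-3,109,0,0,0],[1,-2,-3,109,0,0,0]]]'
python3 -m creep '[[[0,0,0,0,0,0,0],[0,0,0,0,0,0,0],[0,0,0,0,0,0,0],[0,0,0,0,0,0,0],[0,0,0,0,0,0,0]]]' 25
python3 -m creep '[[[0,0,0,-30,0,0,0],[0,0,0,-70,0,0,0],[0,0,0,-110,0,0,0],[0,0,0,-130,0,0,0],[0,0,0,-130,0,0,0]]]'
python3 - <<'E'
from h import *
T=(.379,.2927,.20);go(T,96)
E
```

```text
time: 2.65
position: [0.4338, -0.0326, 0.042]
tool_rot: [0.492, -3.097, 0.001]
ft_force: [-0.1, 0.4, -0.7]
grip_width: 0.999
time: 3.15
position: [0.4361, -0.0335, 0.0443]
tool_rot: [-0.491, 3.101, 0.001]
ft_force: [1.0, -0.2, 0.0]
grip_width: 0.627
time: 3.65
position: [0.4379, -0.0336, 0.177]
tool_rot: [-0.49, 3.096, 0.001]
ft_force: [0.6, -0.1, 0.4]
grip_width: 0.173
TCP [ 0.4379 -0.0336  0.177 ] jaw 108.0 -> shift [-45.  328.5 -22.8] turn [0.001 0.    0.209] q7 1.83 t 3.6
```

Lifted before the fingers had shut (they need about 1 s for half their travel). I'll check the bottle before trying again.

```bash
python3 -m creep '[[[1,0,0,-50,0,0,0],[1,0,0,-100,0,0,0],[1,0,0,-100,0,0,0]]]'
python3 - <<'E'
from h import *
import pickle
p=ctrl.camera_params("wrist");im=ctrl.get_image("wrist")[:,:,::-1];pickle.dump(p,open("w2.pkl","wb"))
cv2.imwrite("pics/w2.png",im);go((.4325,-.033,.15),108)
E
```

```text
time: 3.95
position: [0.4385, -0.0337, 0.2789]
tool_rot: [-0.49, 3.093, 0.001]
ft_force: [-0.5, 0.3, -0.1]
grip_width: 0.362
TCP [ 0.437  -0.0337  0.2758] jaw 108.0 -> shift [  4.7   2.1 125.7] turn [-0. -0. -0.] q7 1.80 t 4.0
```

View pics/w2.png

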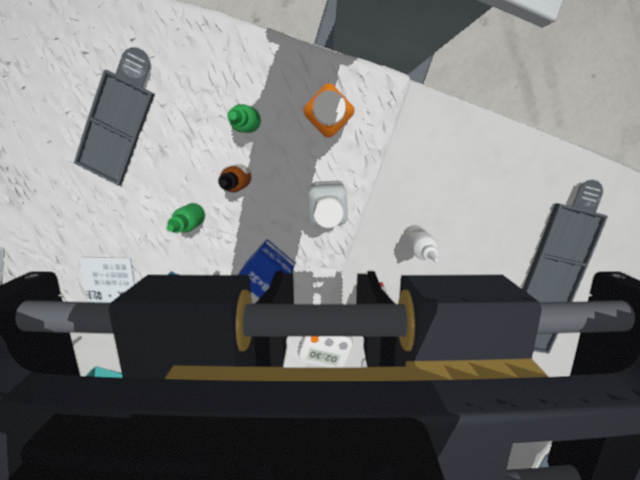

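The bottle still stands at (328,205), square to the jaws. Cap centre is (328,211).

```bash
python3 - <<'E'
from h import *
import pickle
p=pickle.load(open("w2.pkl","rb"));c=plane(p,(328,211),.104)[0];print(c);go((c[0],c[1],.041),108)
E
```

```text
[ 0.4313 -0.0319  0.104 ]
TCP [ 0.437  -0.0337  0.2758] jaw 108.0 -> shift [  6.    3.5 234.7] turn [-0. -0. -0.] q7 1.80 t 4.0
```

```bash
python3 -m creep '[[[0.8,6,2,40,0,0,0],[0.8,6,2,80,0,0,0],[0.8,6,2,115,0,0,0],[0.8,6,2,115,0,0,0],[0.8,6,2,115,0,0,0]]]'
python3 -m creep '[[[0.8,0,0,40,0,0,0],[0.8,0,0,80,0,0,0],[0.8,0,0,119,0,0,0],[0.8,0,0,119,0,0,0],[0.3,0,0,119,0,0,0]]]'
python3 -m creep '[[[0,0,0,0,0,0,0],[0,0,0,0,0,0,0],[0,0,0,0,0,0,0],[0,0,0,0,0,0,0],[0,0,0,0,0,0,0]]]' 25
python3 -m creep '[[[0,0,0,0,0,0,0],[0,0,0,0,0,0,0],[0,0,0,0,0,0,0]]]' 25
```

```text
time: 4.5
position: [0.4283, -0.0338, 0.1579]
tool_rot: [0.491, -3.1, 0.001]
ft_force: [0.3, -1.2, 0.1]
grip_width: 0.78
time: 5.0
position: [0.4305, -0.0337, 0.0411]
tool_rot: [-0.491, 3.102, -0.001]
ft_force: [1.3, -0.3, 0.3]
grip_width: 0.763
time: 5.5
position: [0.4303, -0.0334, 0.0407]
tool_rot: [-0.492, 3.101, 0.001]
ft_force: [-1.3, 1.5, 7.9]
grip_width: 0.475
time: 5.8
position: [0.4303, -0.0334, 0.0408]
tool_rot: [-0.492, 3.101, 0.001]
ft_force: [-1.8, 0.0, 6.7]
grip_width: 0.473
```

```bash
python3 -m creep '[[[0,0,0,-40,0,0,0],[0,0,0,-80,0,0,0],[0,0,0,-120,0,0,0],[0,0,0,-140,0,0,0]]]'
python3 - <<'E'
from h import *
go((.44,.14,.18),96);go((.379,.2927,.18),96)
E
```

```text
time: 6.2
position: [0.4306, -0.0338, 0.183]
tool_rot: [-0.49, 3.098, 0.001]
ft_force: [0.6, -0.0, -1.9]
grip_width: 0.471
TCP [ 0.4306 -0.0338  0.183 ] jaw 108.0 -> shift [-62.6 162.4   3.2] turn [0.001 0.    0.209] q7 1.82 t 6.2
TCP [ 0.4306 -0.0338  0.183 ] jaw 108.0 -> shift [-51.7 326.4   3.1] turn [0.001 0.    0.209] q7 1.82 t 6.2
```

```bash
python3 -m creep '[[[0,-18,46,0,0,0,0.07],[0,-36,92,0,0,0,0.14],[0,-54,138,0,0,0,0.209],[0,-62,162,0,0,0,0.209],[0,-62,162,0,0,0,0.209]]]'
python3 - <<'E'
from h import *
go((.379,.2927,.046),96)
E
```

```text
time: 6.7
position: [0.4371, 0.1439, 0.1792]
tool_rot: [0.176, -3.136, -0.001]
ft_force: [0.7, -0.3, -2.0]
grip_width: 0.475
TCP [0.4371 0.1439 0.1792] jaw 96.4 -> shift [ 41.  154.3 133.3] turn [-0.    -0.     0.008] q7 1.29 t 6.7
```

```bash
python3 -m creep '[[[0,10,45,0,0,0,0],[0,20,90,0,0,0,0],[0,30,125,0,0,0,0],[0,41,154,20,0,0,0],[0,41,154,60,0,0,0]]]'
python3 - <<'E'
from h import *
p=ctrl.camera_params("wrist");im=ctrl.get_image("wrist")[:,:,::-1]
cv2.imwrite("pics/w3.png",im);go((.379,.2927,.0455),96)
E
```

```text
time: 7.2
position: [0.3809, 0.294, 0.1217]
tool_rot: [-0.175, 3.132, 0.01]
ft_force: [0.4, 0.1, -2.3]
grip_width: 0.475
TCP [0.3776 0.2874 0.1132] jaw 96.3 -> shift [-2.4  5.4 67.7] turn [-0.     0.     0.004] q7 0.98 t 7.2
```

View pics/w3.png

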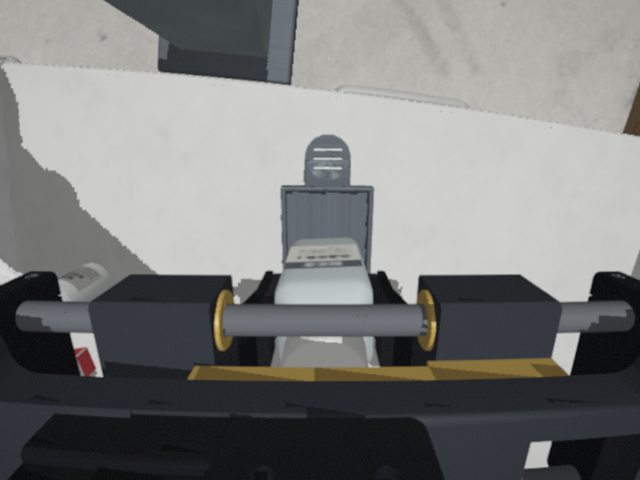

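Bottle is lined up with the tab cell, and tray axis and jaws agree. Lowering.

```bash
python3 -m creep '[[[0,-1,3,35,0,0,0],[0,-1,3,60,0,0,0],[0,-1,3,66,0,0,0],[0,-1,3,66,0,0,0],[0,-1,3,66,0,0,0]]]'
python3 -m creep '[[[0,0,0,0,0,0,0]]]'
```

```text
time: 7.75
position: [0.383, 0.2917, 0.055]
tool_rot: [-0.164, 3.136, 0.002]
ft_force: [1.1, 0.2, -1.9]
grip_width: 0.476
time: 7.85
position: [0.383, 0.2922, 0.0553]
tool_rot: [-0.164, 3.135, 0.003]
ft_force: [0.1, 0.8, -1.1]
grip_width: 0.474
```

```bash
python3 -m creep '[[[0,3,0,4,0,0,0],[0,3,0,8,0,0,0],[0,3,0,10,0,0,0],[0,3,0,10,0,0,0]]]'
```

```text
time: 8.25
position: [0.3786, 0.2912, 0.0438]
tool_rot: [0.165, -3.137, 0.0]
ft_force: [-2.5, -0.7, 2.3]
grip_width: 0.475
```

```bash
python3 -m creep '[[[0.75,0,0,0,0,0,0],[0.75,0,0,0,0,0,0],[0.75,0,0,0,0,0,0],[0.75,0,0,0,0,0,0],[0.75,0,0,0,0,0,0]]]'
python3 -m creep '[[[0.75,0,0,-40,0,0,0],[0.75,0,0,-80,0,0,0],[0.75,0,0,-120,0,0,0],[0.75,0,0,-130,0,0,0]]]'
python3 - <<'E'
from h import *
go((.5395,.062,.17),104.5)
E
```

```text
time: 8.75
position: [0.3789, 0.2912, 0.0435]
tool_rot: [-0.165, 3.137, 0.0]
ft_force: [0.8, -0.8, 0.3]
grip_width: 0.739
time: 9.15
position: [0.381, 0.293, 0.1784]
tool_rot: [-0.165, 3.131, 0.009]
ft_force: [0.4, 0.1, -0.3]
grip_width: 0.754
TCP [0.381  0.293  0.1784] jaw 96.0 -> shift [-133.3 -246.4    8. ] turn [-0.001  0.001 -0.148] q7 0.96 t 9.2
```

```bash
python3 -m creep '[[[0.75,-23,-43,0,0,0,-0.03],[0.75,-47,-86,0,0,0,-0.06],[0.75,-70,-130,0,0,0,-0.1],[0.75,-93,-172,0,0,0,-0.148],[0.75,-116,-215,0,0,0,-0.148]]]'
python3 - <<'E'
from h import *
go((.5395,.062,.10),104.5)
E
```

```text
time: 9.65
position: [0.5173, 0.088, 0.1731]
tool_rot: [0.399, -3.116, -0.0]
ft_force: [1.7, 0.7, -0.9]
grip_width: 0.748
TCP [0.5173 0.088  0.1731] jaw 104.6 -> shift [-15.  -30.7  73. ] turn [-0.    -0.     0.002] q7 1.64 t 9.7
```

```bash
python3 -m creep '[[[0.75,-15,-31,0,0,0,0],[0.75,-15,-31,30,0,0,0],[0.75,-15,-31,60,0,0,0],[0.75,-15,-31,60,0,0,0],[0.75,-15,-31,60,0,0,0]]]'
python3 - <<'E'
from h import *
cv2.imwrite("pics/w4.png",ctrl.get_image("wrist")[:,:,::-1]);go((.5395,.062,.026),104.5)
E
```

```text
time: 10.15
position: [0.5386, 0.0633, 0.1132]
tool_rot: [0.397, -3.115, 0.001]
ft_force: [-0.6, 0.5, 0.2]
grip_width: 0.752
TCP [0.5395 0.0636 0.1144] jaw 104.5 -> shift [ 0.5 -1.5 88.4] turn [0.    0.    0.001] q7 1.73 t 10.2
```

View pics/w4.png

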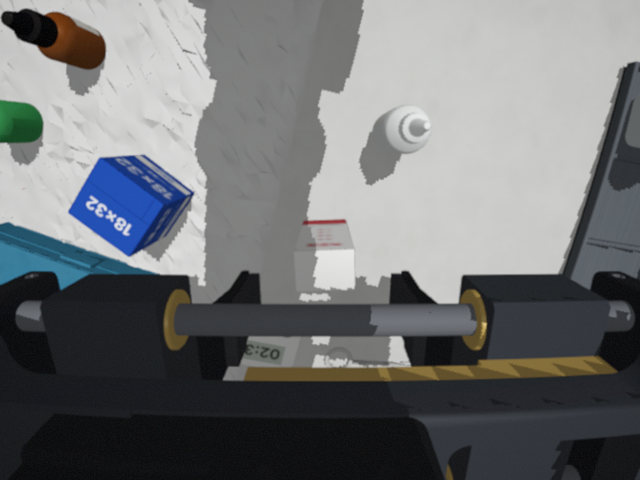

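The slim carton (325,255) is centred and square between the jaws. Nozzle (408,130) and cover carton stand undisturbed.

```bash
python3 -m creep '[[[0.75,0,0,40,0,0,0],[0.75,0,0,75,0,0,0],[0.75,0,0,87,0,0,0],[0.75,0,0,87,0,0,0],[0.4,0,0,87,0,0,0]]]'
python3 -m creep '[[[0,0,0,0,0,0,0],[0,0,0,0,0,0,0],[0,0,0,0,0,0,0],[0,0,0,0,0,0,0],[0,0,0,0,0,0,0]]]' 20
python3 -m creep '[[[0,0,0,0,0,0,0],[0,0,0,0,0,0,0],[0,0,0,0,0,0,0]]]' 20
python3 -m creep '[[[0,0,0,-35,0,0,0],[0,0,0,-75,0,0,0],[0,0,0,-115,0,0,0],[0,0,0,-150,0,0,0],[0,0,0,-150,0,0,0]]]'
python3 - <<'E'
from h import *
go((.462,-.314,.17),80.5)
E
```

```text
time: 10.7
position: [0.5407, 0.0637, 0.0285]
tool_rot: [-0.397, 3.113, 0.001]
ft_force: [0.3, -0.8, -0.3]
grip_width: 0.72
time: 11.2
position: [0.5396, 0.0635, 0.0273]
tool_rot: [-0.397, 3.115, 0.001]
ft_force: [-1.5, 1.3, 3.4]
grip_width: 0.419
time: 11.5
position: [0.5396, 0.0635, 0.0273]
tool_rot: [-0.397, 3.115, 0.001]
ft_force: [-2.1, -0.0, 6.4]
grip_width: 0.417
time: 12.0
position: [0.5423, 0.0636, 0.1817]
tool_rot: [-0.395, 3.107, 0.002]
ft_force: [0.1, 0.6, -0.2]
grip_width: 0.413
TCP [0.5423 0.0636 0.1817] jaw 104.5 -> shift [ 172.4 -345.5   10. ] turn [ 0.004 -0.     0.419] q7 1.71 t 12.0
```

```bash
python3 -m creep '[[[0,22,-44,0,0,0,0.1],[0,44,-88,0,0,0,0.2],[0,66,-132,0,0,0,0.3],[0,88,-177,0,0,0,0.4],[0,110,-221,0,0,0,0.419]]]'
python3 - <<'E'
from h import *
go((.462,-.314,.13),80.5)
E
```

```text
time: 12.5
position: [0.4867, -0.1798, 0.1756]
tool_rot: [-0.264, -3.13, -0.001]
ft_force: [0.9, 0.1, -0.1]
grip_width: 0.412
TCP [ 0.4867 -0.1798  0.1756] jaw 80.4 -> shift [   1.8 -136.4   45.6] turn [ 0.     0.    -0.002] q7 1.75 t 12.5
```

```bash
python3 -m creep '[[[0,0,-45,0,0,0,0],[0,1,-90,10,0,0,0],[0,2,-136,30,0,0,0],[0,2,-136,60,0,0,0],[0,2,-136,80,0,0,0]]]'
python3 -m creep '[[[0,0,0,0,0,0,0]]]'
python3 - <<'E'
from h import *
cv2.imwrite("pics/w5.png",ctrl.get_image("wrist")[:,:,::-1]);go((.462,-.314,.034),80.5)
E
```

```text
time: 13.0
position: [0.4611, -0.3134, 0.0938]
tool_rot: [-0.267, -3.127, -0.0]
ft_force: [0.3, 0.8, -0.6]
grip_width: 0.414
time: 13.1
position: [0.4605, -0.3107, 0.0926]
tool_rot: [-0.261, -3.123, -0.003]
ft_force: [0.3, 0.1, -0.6]
grip_width: 0.418
TCP [ 0.4619 -0.3113  0.0946] jaw 80.5 -> shift [-0.8 -2.7 60.6] turn [ 0.  0. -0.] q7 2.13 t 13.2
```

View pics/w5.png

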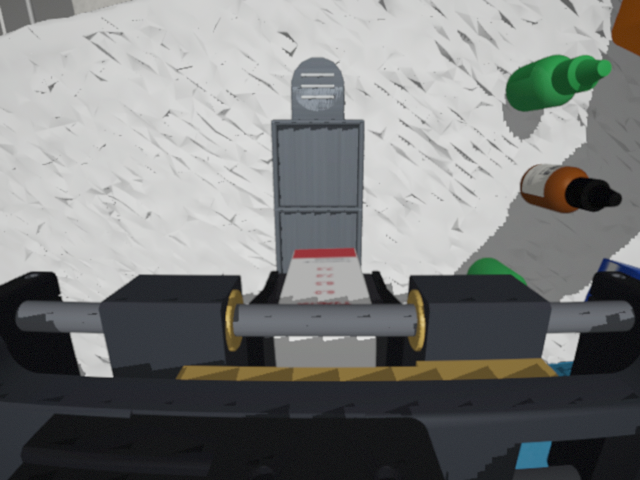

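Carton is square to the tray, about 4 mm to image right. I'll shift that and lower.

```bash
python3 -m creep '[[[0,-1,-4,30,0,0,0],[0,-1,-4,50,0,0,0],[0,-1,-4,56,0,0,0],[0,-1,-4,56,0,0,0],[0,-1,-4,56,0,0,0]]]'
```

```text
time: 13.65
position: [0.4649, -0.3165, 0.042]
tool_rot: [0.259, 3.129, -0.001]
ft_force: [-0.8, 0.2, -0.8]
grip_width: 0.418
```

```bash
python3 -m creep '[[[0,2,1,4,0,0,0],[0,2,1,7,0,0,0],[0,2,1,7,0,0,0]]]'
```

```text
time: 13.95
position: [0.4626, -0.3149, 0.0344]
tool_rot: [0.26, 3.129, 0.0]
ft_force: [-0.7, 1.1, 3.1]
grip_width: 0.416
```

```bash
python3 -m creep '[[[0.7,0,0,0,0,0,0],[0.7,0,0,0,0,0,0],[0.7,0,0,0,0,0,0],[0.7,0,0,0,0,0,0]]]'
python3 -m creep '[[[0.7,0,0,-40,0,0,0],[0.7,0,0,-80,0,0,0],[0.7,0,0,-120,0,0,0],[0.7,0,0,-150,0,0,0]]]'
python3 - <<'E'
from h import *
go((.46,-.08,.19),90)
E
```

```text
time: 14.35
position: [0.4619, -0.3147, 0.0334]
tool_rot: [-0.26, -3.131, -0.0]
ft_force: [0.1, 0.3, -0.2]
grip_width: 0.669
time: 14.75
position: [0.4624, -0.3154, 0.186]
tool_rot: [0.261, 3.129, -0.001]
ft_force: [1.3, 0.2, 0.1]
grip_width: 0.698
TCP [ 0.4624 -0.3154  0.186 ] jaw 80.5 -> shift [ 41.3 231.7  -4.2] turn [-0.    -0.    -0.166] q7 2.08 t 14.8
```

```bash
python3 -m creep '[[[0.7,8,46,0,0,0,-0.05],[0.7,16,92,0,0,0,-0.1],[0.7,24,138,0,0,0,-0.166],[0.7,32,184,0,0,0,-0.166],[0.7,41,232,0,0,0,-0.166]]]'
python3 - <<'E'
from h import *
go((.443,.089,.15),90)
E
```

```text
time: 15.25
position: [0.4596, -0.0776, 0.1838]
tool_rot: [0.001, 3.14, 0.001]
ft_force: [1.2, 1.1, 0.6]
grip_width: 0.701
TCP [ 0.4596 -0.0776  0.1838] jaw 90.0 -> shift [ 16.7 166.6  33.8] turn [-0.  0. -0.] q7 1.65 t 15.2
```

```bash
python3 -m creep '[[[0.7,5,46,0,0,0,0],[0.7,10,92,0,0,0,0],[0.7,17,138,10,0,0,0],[0.7,17,167,30,0,0,0],[0.7,17,167,34,0,0,0]]]'
python3 -m creep '[[[0.7,0,0,0,0,0,0]]]'
python3 - <<'E'
from h import *
import pickle
p=ctrl.camera_params("wrist");im=ctrl.get_image("wrist")[:,:,::-1];pickle.dump(p,open("w6.pkl","wb"));cv2.imwrite("pics/w6.png",im)
go((.443,.089,.031),90)
E
```

```text
time: 15.75
position: [0.4409, 0.092, 0.1476]
tool_rot: [0.012, -3.139, -0.0]
ft_force: [-0.1, -0.3, 0.6]
grip_width: 0.695
time: 15.85
position: [0.4421, 0.0875, 0.1486]
tool_rot: [0.002, -3.14, 0.002]
ft_force: [0.8, -0.6, -0.8]
grip_width: 0.699
TCP [0.4428 0.0867 0.1494] jaw 90.0 -> shift [ -0.2   2.4 118.4] turn [ 0.    -0.    -0.001] q7 1.30 t 15.9
```

View pics/w6.png

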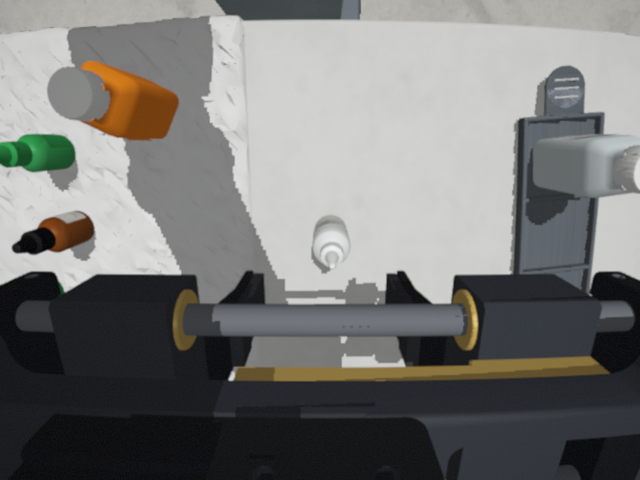

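Square bottle stands in the tab cell. Nozzle bottle is at (331,243), tip (332,262), between the jaws.

```bash
python3 - <<'E'
from h import *
import pickle
p=pickle.load(open("w6.pkl","rb"));a=plane(p,(332,262),.096)[0];b=plane(p,(331,217),-.004)[0];print(a,b);go((a[0],a[1],.031),90)
E
python3 -m creep '[[[0.7,0,2,40,0,0,0],[0.7,0,2,80,0,0,0],[0.7,0,2,112,0,0,0],[0.7,0,2,112,0,0,0],[0.7,0,2,112,0,0,0]]]'
```

```text
[0.4444 0.0931 0.096 ] [ 0.435   0.0939 -0.004 ]
TCP [0.4428 0.0867 0.1494] jaw 90.0 -> shift [ -1.6   6.5 118.4] turn [ 0.    -0.    -0.001] q7 1.30 t 15.9
time: 16.4
position: [0.4437, 0.0887, 0.0385]
tool_rot: [0.003, 3.141, -0.0]
ft_force: [0.6, -0.1, -0.1]
grip_width: 0.698
```

```bash
python3 -m creep '[[[0.7,0,3,6,0,0,0],[0.7,0,3,6,0,0,0],[0,0,3,6,0,0,0],[0,0,3,6,0,0,0],[0,0,3,6,0,0,0]]]' 20
python3 -m creep '[[[0,0,0,0,0,0,0],[0,0,0,0,0,0,0],[0,0,0,0,0,0,0],[0,0,0,0,0,0,0],[0,0,0,0,0,0,0]]]' 20
python3 -m creep '[[[0,0,0,0,0,0,0],[0,0,0,0,0,0,0]]]' 20
```

```text
time: 16.9
position: [0.4432, 0.0929, 0.032]
tool_rot: [-0.001, 3.141, 0.001]
ft_force: [0.4, 1.0, -0.4]
grip_width: 0.512
time: 17.4
position: [0.4429, 0.0928, 0.0316]
tool_rot: [-0.0, 3.142, 0.0]
ft_force: [-0.2, -0.5, 1.2]
grip_width: 0.331
time: 17.6
position: [0.4429, 0.0928, 0.0316]
tool_rot: [-0.0, 3.142, 0.0]
ft_force: [-0.9, 0.8, 1.3]
grip_width: 0.334
```

```bash
python3 -m creep '[[[0,0,0,-40,0,0,0],[0,0,0,-80,0,0,0],[0,0,0,-120,0,0,0],[0,0,0,-150,0,0,0]]]'
python3 -m creep '[[[0,-5,-46,0,0,0,0],[0,-10,-92,0,0,0,0],[0,-15,-138,0,0,0,0.05],[0,-18,-184,0,0,0,0.1],[0,-20,-230,0,0,0,0.166]]]'
python3 - <<'E'
from h import *
go((.403,-.304,.13),80.5)
E
```

```text
time: 18.0
position: [0.4434, 0.0929, 0.184]
tool_rot: [-0.0, 3.139, 0.002]
ft_force: [-0.2, 0.3, -0.0]
grip_width: 0.33
time: 18.5
position: [0.4627, -0.1389, 0.1816]
tool_rot: [0.263, 3.13, 0.001]
ft_force: [1.0, -0.3, -1.1]
grip_width: 0.33
TCP [ 0.4627 -0.1389  0.1816] jaw 80.4 -> shift [  31.3 -172.8   51.5] turn [-0.     0.    -0.002] q7 1.63 t 18.5
```

```bash
python3 -m creep '[[[0,8,-46,0,0,0,0],[0,16,-92,0,0,0,0],[0,24,-138,0,0,0,0],[0,31,-173,20,0,0,0],[0,31,-173,60,0,0,0]]]'
python3 -m creep '[[[0,0,0,0,0,0,0],[0,0,0,0,0,0,0]]]'
python3 - <<'E'
from h import *
cv2.imwrite("pics/w7.png",ctrl.get_image("wrist")[:,:,::-1]);go((.403,-.304,.0386),80.5)
E
```

```text
time: 19.0
position: [0.4031, -0.3099, 0.1239]
tool_rot: [0.273, 3.123, -0.008]
ft_force: [1.0, 0.9, -1.7]
grip_width: 0.339
time: 19.2
position: [0.4035, -0.3021, 0.1214]
tool_rot: [-0.259, -3.129, -0.001]
ft_force: [-0.8, -0.3, -0.8]
grip_width: 0.335
TCP [ 0.4046 -0.3023  0.1224] jaw 80.6 -> shift [ 1.4 -1.9 83.8] turn [0.    0.    0.001] q7 2.08 t 19.2
```

View pics/w7.png

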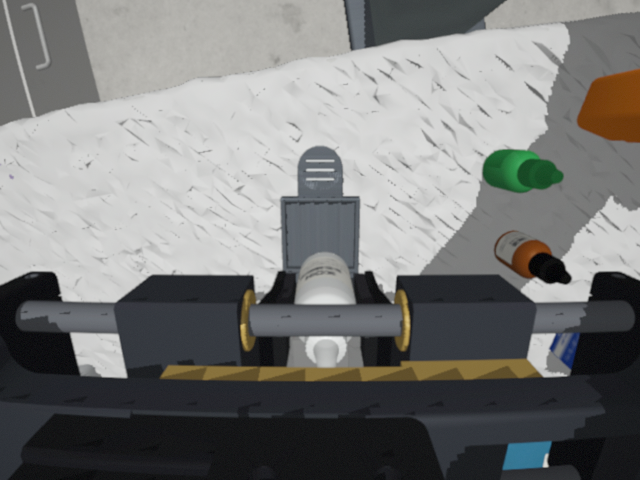

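Nozzle bottle is over the tab cell, roughly 4 mm to the right; shift and lower.

```bash
python3 -m creep '[[[0,1,-3,40,0,0,0],[0,1,-3,70,0,0,0],[0,1,-3,77,0,0,0],[0,1,-3,77,0,0,0],[0,1,-3,77,0,0,0]]]'
```

```text
time: 19.75
position: [0.404, -0.306, 0.0465]
tool_rot: [0.258, 3.128, -0.001]
ft_force: [0.7, 0.2, 0.2]
grip_width: 0.336
```

```bash
python3 -m creep '[[[0,0,0,4,0,0,0],[0,0,0,7,0,0,0],[0,0,0,7,0,0,0]]]'
```

```text
time: 20.05
position: [0.4035, -0.3061, 0.0386]
tool_rot: [0.26, 3.128, -0.001]
ft_force: [0.5, 0.4, 4.2]
grip_width: 0.333
```

```bash
python3 -m creep '[[[0.6,0,0,0,0,0,0],[0.6,0,0,0,0,0,0],[0.6,0,0,0,0,0,0],[0.6,0,0,0,0,0,0],[0.6,0,0,0,0,0,0]]]'
python3 -m creep '[[[0.6,0,0,-40,0,0,0],[0.6,0,0,-80,0,0,0],[0.78,0,0,-120,0,0,0],[0.78,0,0,-130,0,0,0]]]'
python3 - <<'E'
from h import *
go((.541,-.078,.14),66.5)
E
```

```text
time: 20.55
position: [0.4022, -0.3054, 0.0374]
tool_rot: [-0.26, -3.131, -0.0]
ft_force: [0.9, -0.2, -1.0]
grip_width: 0.588
time: 20.95
position: [0.4043, -0.3072, 0.1717]
tool_rot: [0.26, 3.124, -0.003]
ft_force: [0.1, 0.2, 0.0]
grip_width: 0.706
TCP [ 0.4043 -0.3072  0.1717] jaw 80.5 -> shift [-96.7 248.6  32.1] turn [0.002 0.    0.244] q7 2.04 t 20.9
```

```bash
python3 -m creep '[[[0.78,-18,46,0,0,0,0.0],[0.78,-36,92,0,0,0,0.06],[0.78,-54,138,0,0,0,0.12],[0.78,-72,184,0,0,0,0.18],[0.78,-90,230,0,0,0,0.244]]]'
python3 -m creep '[[[0.78,0,0,0,0,0,0]]]'
python3 - <<'E'
from h import *
import pickle
p=ctrl.camera_params("wrist");im=ctrl.get_image("wrist")[:,:,::-1];pickle.dump(p,open("w8.pkl","wb"));cv2.imwrite("pics/w8.png",im)
go((.541,-.078,.026),66.5)
E
```

```text
time: 21.45
position: [0.5294, -0.0915, 0.167]
tool_rot: [-0.643, -3.074, -0.001]
ft_force: [0.2, -0.7, -0.5]
grip_width: 0.778
time: 21.55
position: [0.5317, -0.0848, 0.1663]
tool_rot: [-0.623, -3.078, -0.003]
ft_force: [-0.1, 0.1, -0.6]
grip_width: 0.779
TCP [ 0.5299 -0.0892  0.1663] jaw 67.0 -> shift [ -6.   14.8 140.3] turn [-0.     0.     0.008] q7 1.37 t 21.6
```

View pics/w8.png

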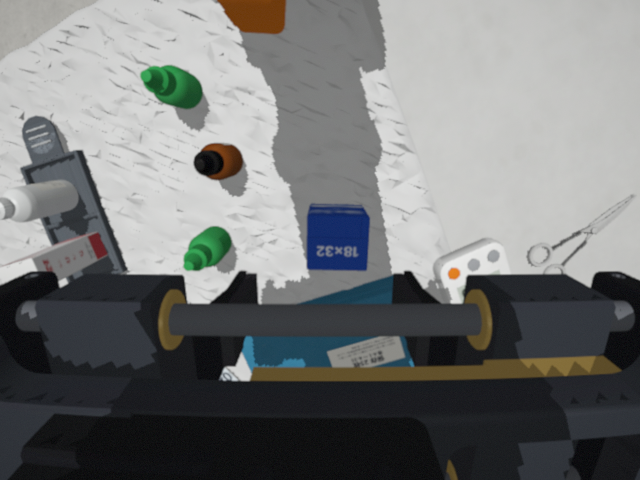

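Nozzle and slim carton stand in the short tray. Cover carton top face is centred at about (338,241) and square to the jaws.

```bash
python3 - <<'E'
from h import *
import pickle
p=pickle.load(open("w8.pkl","rb"));w=plane(p,[(308,213),(369,213),(366,270),(308,268)],.058);print(w[:,:2]);c=w.mean(0);print(c);go((c[0],c[1],.026),66.5)
E
python3 -m creep '[[[0.78,-7,12,40,0,0,0],[0.78,-7,12,70,0,0,0],[0.78,-7,12,70,0,0,0]]]'
python3 - <<'E'
from h import *
go((.541,-.078,.026),66.5)
E
```

```text
[[ 0.5088 -0.0886]
 [ 0.5275 -0.0442]
 [ 0.5712 -0.0636]
 [ 0.551  -0.107 ]]
[ 0.5396 -0.0758  0.058 ]
TCP [ 0.5299 -0.0892  0.1663] jaw 67.0 -> shift [ -3.9  16.2 140.3] turn [-0.     0.     0.008] q7 1.37 t 21.6
time: 21.9
position: [0.5361, -0.0859, 0.0932]
tool_rot: [-0.639, -3.067, 0.004]
ft_force: [-1.0, 0.2, 0.1]
grip_width: 0.783
TCP [ 0.5361 -0.0859  0.0932] jaw 66.5 -> shift [-1.9  9.5 67.2] turn [ 0.    -0.    -0.001] q7 1.41 t 21.9
```

```bash
python3 -m creep '[[[0.78,0,9,0,0,0,0],[0.78,0,9,20,0,0,0],[0.78,0,9,20,0,0,0]]]'
python3 - <<'E'
from h import *
go((.540,-.0768,.026),66.5)
E
```

```text
time: 22.2
position: [0.5436, -0.0767, 0.0777]
tool_rot: [-0.639, -3.075, -0.0]
ft_force: [0.4, -0.2, 0.4]
grip_width: 0.778
TCP [ 0.5436 -0.0767  0.0777] jaw 66.5 -> shift [ 3.2 -1.5 51.7] turn [-0. -0.  0.] q7 1.41 t 22.2
```

```bash
python3 -m creep '[[[0.78,2,-1,25,0,0,0],[0.78,2,-1,45,0,0,0],[0.78,2,-1,51,0,0,0],[0.78,2,-1,51,0,0,0],[0.4,2,-1,51,0,0,0]]]'
python3 -m creep '[[[0,0,0,0,0,0,0],[0,0,0,0,0,0,0],[0,0,0,0,0,0,0],[0,0,0,0,0,0,0],[0,0,0,0,0,0,0]]]' 20
python3 -m creep '[[[0,0,0,0,0,0,0],[0,0,0,0,0,0,0]]]' 20
```

```text
time: 22.7
position: [0.5428, -0.0774, 0.0281]
tool_rot: [0.639, 3.074, 0.001]
ft_force: [-0.3, -0.7, -0.1]
grip_width: 0.747
time: 23.2
position: [0.5423, -0.0773, 0.0275]
tool_rot: [0.639, 3.075, 0.001]
ft_force: [-1.2, -1.2, 7.2]
grip_width: 0.572
time: 23.4
position: [0.5423, -0.0773, 0.0275]
tool_rot: [0.639, 3.075, 0.001]
ft_force: [-0.4, 0.4, 6.7]
grip_width: 0.572
```

```bash
python3 -m creep '[[[0,0,0,-40,0,0,0],[0,0,0,-80,0,0,0],[0,0,0,-120,0,0,0],[0,0,0,-155,0,0,0]]]'
python3 - <<'E'
from h import *
go((.50,.13,.185),96)
E
```

```text
time: 23.8
position: [0.5414, -0.0772, 0.1833]
tool_rot: [0.639, 3.075, 0.001]
ft_force: [0.6, -0.2, -1.6]
grip_width: 0.572
TCP [ 0.5414 -0.0772  0.1833] jaw 66.5 -> shift [120.6 173.5  -1.7] turn [-0.     0.    -0.515] q7 1.34 t 23.8
```

```bash
python3 -m creep '[[[0,24,35,0,0,0,-0.12],[0,48,70,0,0,0,-0.24],[0,72,105,0,0,0,-0.36],[0,96,140,0,0,0,-0.48],[0,120,174,0,0,0,-0.515]]]'
python3 - <<'E'
from h import *
go((.4485,.300,.13),96)
E
```

```text
time: 24.3
position: [0.4999, 0.1319, 0.1813]
tool_rot: [0.17, -3.137, -0.0]
ft_force: [0.6, -0.6, -0.3]
grip_width: 0.571
TCP [0.4999 0.1319 0.1813] jaw 96.2 -> shift [ 32.9 172.7  51.4] turn [-0.    -0.     0.004] q7 1.40 t 24.3
```

```bash
python3 -m creep '[[[0,8,46,0,0,0,0],[0,16,92,0,0,0,0],[0,24,138,0,0,0,0],[0,33,173,10,0,0,0],[0,33,173,40,0,0,0]]]'
python3 -m creep '[[[0,0,0,0,0,0,0],[0,0,0,0,0,0,0]]]'
python3 - <<'E'
from h import *
cv2.imwrite("pics/w9.png",ctrl.get_image("wrist")[:,:,::-1]);go((.4485,.300,.0305),96)
E
```

```text
time: 24.8
position: [0.448, 0.307, 0.1433]
tool_rot: [-0.18, 3.133, 0.01]
ft_force: [0.9, 0.3, -1.4]
grip_width: 0.573
time: 25.0
position: [0.4498, 0.2975, 0.1412]
tool_rot: [0.163, -3.136, 0.003]
ft_force: [0.4, -0.5, -0.9]
grip_width: 0.57
TCP [0.4507 0.2977 0.1422] jaw 95.9 -> shift [  2.    2.5 111.7] turn [-0.    -0.    -0.002] q7 1.08 t 25.1
```

View pics/w9.png

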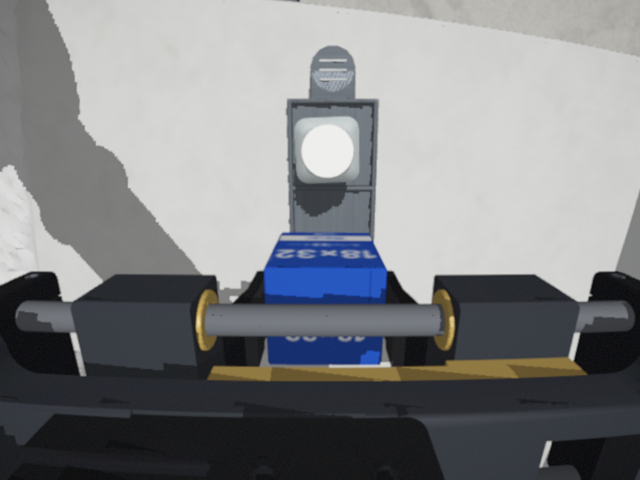

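Square bottle stands well in its cell. The carton is about 5 mm left of the tray axis, so shift +y 5 and lower.

```bash
python3 -m creep '[[[0,1,5,0,0,0,0],[0,1,5,40,0,0,0],[0,1,5,70,0,0,0],[0,1,5,95,0,0,0],[0,1,5,103,0,0,0]]]'
python3 -m creep '[[[0,0,0,0,0,0,0],[0,0,0,0,0,0,0]]]'
```

```text
time: 25.55
position: [0.4475, 0.3026, 0.037]
tool_rot: [0.163, -3.135, 0.003]
ft_force: [-0.4, 0.7, -0.3]
grip_width: 0.571
time: 25.75
position: [0.4496, 0.3044, 0.0402]
tool_rot: [-0.164, 3.135, 0.003]
ft_force: [0.7, 0.1, -1.9]
grip_width: 0.574
```

```bash
python3 -m creep '[[[0,1,-1,4,0,0,0],[0,1,-1,8,0,0,0],[0,1,-1,10,0,0,0],[0,1,-1,10,0,0,0]]]'
```

```text
time: 26.15
position: [0.4479, 0.303, 0.0304]
tool_rot: [-0.165, 3.137, 0.002]
ft_force: [-2.6, -2.8, 9.0]
grip_width: 0.574
```

```bash
python3 -m creep '[[[0.8,0,0,0,0,0,0],[0.8,0,0,0,0,0,0],[0.8,0,0,0,0,0,0],[0.8,0,0,0,0,0,0]]]'
python3 -m creep '[[[0.7,0,0,-40,0,0,0],[0.7,0,0,-80,0,0,0],[0.7,0,0,-120,0,0,0],[0.7,0,0,-150,0,0,0]]]'
python3 - <<'E'
from h import *
go((.47,.07,.18),90)
E
```

```text
time: 26.55
position: [0.4474, 0.3026, 0.0284]
tool_rot: [0.165, -3.137, 0.0]
ft_force: [0.9, 0.1, 0.5]
grip_width: 0.779
time: 26.95
position: [0.4481, 0.3029, 0.1812]
tool_rot: [-0.165, 3.135, 0.003]
ft_force: [-0.4, -0.0, -0.7]
grip_width: 0.705
TCP [0.4481 0.3029 0.1812] jaw 96.0 -> shift [   2.6 -233.9    0.8] turn [ 0.    -0.     0.105] q7 1.07 t 26.9
```

```bash
python3 -m creep '[[[0.7,0,-46,0,0,0,0.03],[0.7,0,-92,0,0,0,0.06],[0.7,0,-138,0,0,0,0.105],[0.7,2,-184,0,0,0,0.105],[0.7,2,-234,0,0,0,0.105]]]'
python3 - <<'E'
from h import *
go((.4405,-.144,.14),90)
E
```

```text
time: 27.45
position: [0.4697, 0.0684, 0.1786]
tool_rot: [-0.002, 3.141, 0.001]
ft_force: [1.7, 0.7, 0.2]
grip_width: 0.698
TCP [0.4697 0.0684 0.1786] jaw 90.1 -> shift [  29.6 -212.4   38.4] turn [ 0.    -0.     0.001] q7 1.35 t 27.4
```

```bash
python3 -m creep '[[[0.7,6,-46,0,0,0,0],[0.7,12,-92,0,0,0,0],[0.7,18,-138,0,0,0,0],[0.7,24,-184,0,0,0,0],[0.7,30,-212,20,0,0,0]]]'
python3 -m creep '[[[0.7,0,0,18,0,0,0],[0.7,0,0,18,0,0,0],[0.7,0,0,18,0,0,0]]]'
python3 - <<'E'
from h import *
import pickle
p=ctrl.camera_params("wrist");im=ctrl.get_image("wrist")[:,:,::-1];pickle.dump(p,open("w10.pkl","wb"));cv2.imwrite("pics/w10.png",im)
go((.4405,-.144,.015),90)
E
```

```text
time: 27.95
position: [0.4412, -0.1465, 0.1606]
tool_rot: [0.006, 3.136, -0.001]
ft_force: [0.3, 0.7, 0.2]
grip_width: 0.697
time: 28.25
position: [0.4401, -0.1419, 0.1406]
tool_rot: [0.001, -3.141, 0.0]
ft_force: [-0.4, 0.1, -0.4]
grip_width: 0.698
TCP [ 0.4407 -0.1416  0.1412] jaw 90.1 -> shift [  0.2  -2.4 126.2] turn [0.    0.    0.002] q7 1.79 t 28.3
```

View pics/w10.png

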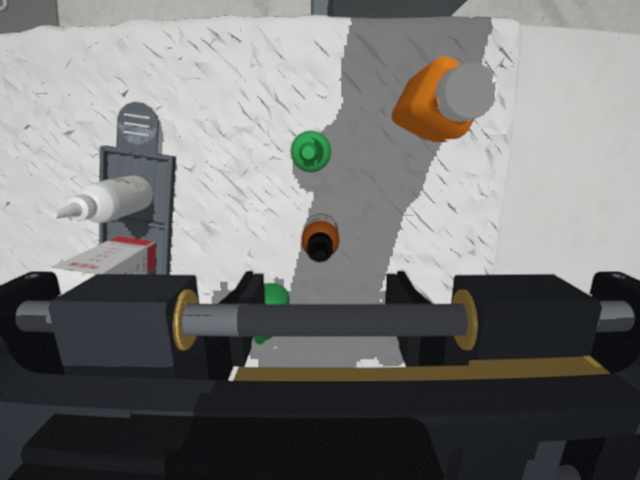

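Brown bottle at (320,235) between the jaws; the green one sits farther ahead, clear of the left finger (x≈.50).

```bash
python3 - <<'E'
from h import *
import pickle
p=pickle.load(open("w10.pkl","rb"));a=plane(p,(319.5,246),.076)[0];print(a,plane(p,(270,325),.076));go((a[0],a[1],.015),90)
E
python3 -m creep '[[[0.7,0,-1,40,0,0,0],[0.7,0,-1,80,0,0,0],[0.7,0,-1,115,0,0,0],[0.7,0,-1,115,0,0,0],[0.7,0,-1,115,0,0,0]]]'
```

```text
[ 0.4351 -0.1445  0.076 ] [[ 0.4951 -0.1807  0.076 ]]
TCP [ 0.4407 -0.1416  0.1412] jaw 90.1 -> shift [  5.7  -2.8 126.1] turn [0.    0.    0.002] q7 1.79 t 28.3
time: 28.8
position: [0.4408, -0.1431, 0.0264]
tool_rot: [0.002, -3.142, 0.001]
ft_force: [0.0, -0.7, 0.9]
grip_width: 0.701
```

```bash
python3 -m creep '[[[0.7,2,-1,6,0,0,0],[0.7,2,-1,10,0,0,0],[0,2,-1,10,0,0,0],[0,2,-1,10,0,0,0],[0,2,-1,10,0,0,0]]]' 20
python3 -m creep '[[[0,0,0,0,0,0,0],[0,0,0,0,0,0,0],[0,0,0,0,0,0,0],[0,0,0,0,0,0,0],[0,0,0,0,0,0,0]]]' 20
python3 -m creep '[[[0,0,0,0,0,0,0],[0,0,0,0,0,0,0]]]' 20
```

```text
time: 29.3
position: [0.4384, -0.1443, 0.016]
tool_rot: [-0.0, 3.141, 0.0]
ft_force: [-0.9, -0.9, 0.5]
grip_width: 0.512
time: 29.8
position: [0.4382, -0.1444, 0.0157]
tool_rot: [-0.0, 3.141, -0.0]
ft_force: [-0.6, -0.1, 1.7]
grip_width: 0.345
time: 30.0
position: [0.4383, -0.1444, 0.0157]
tool_rot: [-0.0, 3.141, -0.0]
ft_force: [-0.7, -0.4, 2.7]
grip_width: 0.348
```

```bash
python3 -m creep '[[[0,0,0,-40,0,0,0],[0,0,0,-80,0,0,0],[0,0,0,-120,0,0,0],[0,0,0,-160,0,0,0]]]'
python3 -m creep '[[[0,-8,46,0,0,0,0],[0,-16,92,0,0,0,0],[0,-24,138,0,0,0,0],[0,-32,184,0,0,0,-0.05],[0,-40,230,0,0,0,-0.105]]]'
python3 - <<'E'
from h import *
go((.518,.309,.13),96)
E
```

```text
time: 30.4
position: [0.4375, -0.1442, 0.1768]
tool_rot: [-0.0, -3.141, -0.001]
ft_force: [1.4, 0.8, -1.4]
grip_width: 0.348
time: 30.9
position: [0.4777, 0.0876, 0.1753]
tool_rot: [0.169, -3.137, -0.001]
ft_force: [1.7, -0.3, -0.6]
grip_width: 0.346
TCP [0.4777 0.0876 0.1753] jaw 96.2 -> shift [-63.8 215.8  45.4] turn [-0.    -0.     0.003] q7 1.44 t 30.9
```

```bash
python3 -m creep '[[[0,-13,46,0,0,0,0],[0,-26,92,0,0,0,0],[0,-39,138,0,0,0,0],[0,-52,180,0,0,0,0],[0,-64,216,10,0,0,0]]]'
python3 -m creep '[[[0,0,0,30,0,0,0],[0,0,0,50,0,0,0],[0,0,0,50,0,0,0],[0,0,0,50,0,0,0]]]'
python3 - <<'E'
from h import *
cv2.imwrite("pics/w11.png",ctrl.get_image("wrist")[:,:,::-1]);go((.518,.309,.0187),96)
E
```

```text
time: 31.4
position: [0.5191, 0.3106, 0.166]
tool_rot: [-0.168, 3.136, 0.003]
ft_force: [0.3, 0.1, -0.1]
grip_width: 0.347
time: 31.8
position: [0.5188, 0.3069, 0.1154]
tool_rot: [0.165, -3.137, 0.001]
ft_force: [1.1, -0.4, -0.3]
grip_width: 0.345
TCP [0.5195 0.3072 0.1165] jaw 96.0 -> shift [ 1.4  1.9 97.8] turn [ 0. -0.  0.] q7 1.20 t 31.9
```

View pics/w11.png

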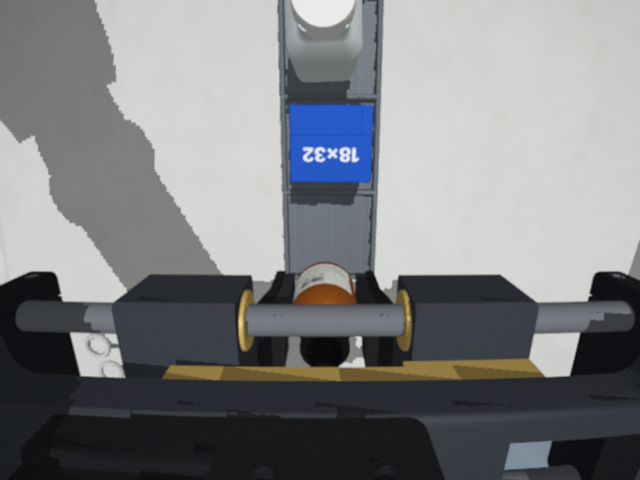

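Cover carton sits flat in the middle cell, square bottle behind it. Brown bottle needs about +4 mm in y.

```bash
python3 -m creep '[[[0,1,4,40,0,0,0],[0,1,4,70,0,0,0],[0,1,4,87,0,0,0],[0,1,4,87,0,0,0],[0,1,4,87,0,0,0]]]'
```

```text
time: 32.35
position: [0.5187, 0.3115, 0.0302]
tool_rot: [-0.164, 3.135, 0.002]
ft_force: [-0.9, -0.6, -0.9]
grip_width: 0.347
```

```bash
python3 -m creep '[[[0,0,0,5,0,0,0],[0,0,0,9,0,0,0],[0,0,0,11,0,0,0],[0,0,0,11,0,0,0]]]'
```

```text
time: 32.75
position: [0.518, 0.3114, 0.0187]
tool_rot: [-0.165, 3.137, 0.001]
ft_force: [-1.8, -2.1, 4.1]
grip_width: 0.348
```

```bash
python3 -m creep '[[[0.6,0,0,0,0,0,0],[0.6,0,0,0,0,0,0],[0.6,0,0,0,0,0,0],[0.6,0,0,0,0,0,0],[0.6,0,0,0,0,0,0]]]'
python3 -m creep '[[[0.6,0,0,-40,0,0,0],[0.6,0,0,-80,0,0,0],[0.6,0,0,-120,0,0,0],[0.6,0,0,-160,0,0,0]]]'
python3 -m creep '[[[0.6,60,-180,-40,0,0,0],[0.6,60,-180,-40,0,0,0],[0.6,60,-180,-40,0,0,0],[0.6,60,-180,-40,0,0,0],[0.6,60,-180,-40,0,0,0]]]'
python3 -m creep '[[[0.6,0,-60,0,0,0,0],[0.6,0,-60,0,0,0,0],[0.6,0,-60,0,0,0,0],[0.6,0,-60,0,0,0,0]]]'
python3 - <<'E'
from h import *
w=ctrl.get_image("wrist")[:,:,::-1];s=ctrl.get_image("top")[:,:,::-1]
cv2.imwrite("pics/fin.png",np.vstack([cv2.resize(w[:300],(640,300)),s[130:430]]))
E
```

```text
time: 33.25
position: [0.5175, 0.3111, 0.0174]
tool_rot: [0.165, -3.137, 0.0]
ft_force: [0.6, -0.3, -0.3]
grip_width: 0.588
time: 33.65
position: [0.5174, 0.3109, 0.1791]
tool_rot: [-0.165, 3.137, -0.0]
ft_force: [0.6, 0.5, -0.5]
grip_width: 0.601
time: 34.15
position: [0.4773, 0.1191, 0.2193]
tool_rot: [-0.15, 3.136, 0.001]
ft_force: [0.6, -0.1, 0.2]
grip_width: 0.597
time: 34.55
position: [0.483, 0.0675, 0.2174]
tool_rot: [0.166, -3.137, -0.001]
ft_force: [0.2, 0.1, -0.3]
grip_width: 0.597
```

The viewer limit is reached, so I'll check numerically instead. That means comparing blobs in the top view with the cell centres, and the timer and scissors area with the first picture.

```bash
python3 - <<'E'
from h import *
p=ctrl.camera_params("top");a=cv2.imread("pics/top0.png").astype(int);b=ctrl.get_image("top")[:,:,::-1].astype(int)
cv2.imwrite("pics/fin2.png",b)
hsv=cv2.cvtColor(b.astype(np.uint8),cv2.COLOR_BGR2HSV)
def tr(c,yw,w): t=np.radians(yw);d=w[:2]-c;return np.array([[np.cos(t),np.sin(t)],[-np.sin(t),np.cos(t)]])@d*1000
L=(np.array([.4485,.301]),6);S=(np.array([.4325,-.310]),-9.4)
def blob(n,m,box,z,T):
    x0,x1,y0,y1=box;k,l,st,ce=cv2.connectedComponentsWithStats(m[y0:y1,x0:x1].astype(np.uint8))
    if k<2: print(n,"none");return
    i=1+st[1:,4].argmax();u=ce[i]+[x0,y0];print(n,u.round(),"area",st[i,4],"tray mm",tr(*T,plane(p,u,z)[0]).round(1))
v=hsv[...,2];s=hsv[...,1];h=hsv[...,0]
lo=(150,235,195,340);sh=(440,520,220,320)
blob("white cap",(v>150)&(s<40),lo,.107,L)
blob("blue top",(h>105)&(h<130)&(s>120),lo,.055,L)
blob("brown",(h<20)&(s>100)&(v>30),lo,.04,L)
blob("slim+nozzle white",(v>120)&(s<60),(455,500,236,296),.08,S)
for n,(x0,x1,y0,y1) in dict(timer=(296,334,162,196),scissors=(230,292,155,190)).items():
    print(n,"median/95% diff",np.percentile(np.abs(a-b)[y0:y1,x0:x1].max(2),[50,95]))
E
```

```text
white cap [161. 267.] area 374 tray mm [-9.6 37.1]
blue top [188. 265.] area 668 tray mm [-4.1 -3.5]
brown [186. 232.] area 83 tray mm [68.7 -1.7]
slim+nozzle white [492. 262.] area 738 tray mm [  4.2 -18.4]
timer median/95% diff [ 77. 123.]
scissors median/95% diff [76. 88.][ WARN:0@1.301] global loadsave.cpp:1063 imwrite_ Unsupported depth image for selected encoder is fallbacked to CV_8U.
```

```bash
python3 -m creep '[[[0.6,20,-200,-40,0,0,0],[0.6,20,-200,-40,0,0,0],[0.6,20,-200,-40,0,0,0],[0.6,20,-200,-40,0,0,0],[0.6,20,-200,-40,0,0,0]]]'
cat > chk.py <<'E'
from h import *
p=ctrl.camera_params("top");a=cv2.imread("pics/top0.png");b=ctrl.get_image("top")[:,:,::-1].copy();cv2.imwrite("pics/fin3.png",b)
hsv=cv2.cvtColor(b,cv2.COLOR_BGR2HSV);h,s,v=[hsv[...,i].astype(int) for i in range(3)]
def tr(c,yw,w): t=np.radians(yw);d=w[:,:2]-c;return d@np.array([[np.cos(t),np.sin(t)],[-np.sin(t),np.cos(t)]]).T*1000
L=(np.array([.4485,.301]),6,37,107);S=(np.array([.4325,-.310]),-9.4,32,62)
yy,xx=np.mgrid[0:480,0:640];uv=np.c_[xx.ravel(),yy.ravel()]
def blobs(n,m,z,T):
    q=tr(T[0],T[1],plane(p,uv,z));inn=(abs(q[:,0])<T[3]-6)&(abs(q[:,1])<T[2]-6)
    k,l,st,ce=cv2.connectedComponentsWithStats((m&inn.reshape(m.shape)).astype(np.uint8))
    for i in range(1,k):
        if st[i,4]>25: print(n,ce[i].round(),"area",st[i,4],"tray mm",tr(T[0],T[1],plane(p,ce[i],z)).round(1)[0])
blobs("cap",(v>110)&(s<60),.107,L);blobs("brown",(h<20)&(s>100)&(v>25),.04,L)
blobs("slim",(v>85)&(s<80),.089,S);blobs("nozzle",(v>85)&(s<80),.07,S)
for n,(x0,x1,y0,y1) in dict(timer=(300,333,164,195),scissors=(232,290,157,189)).items():
    t=a[y0:y1,x0:x1];r=cv2.matchTemplate(b[y0-15:y1+15,x0-15:x1+15],t,cv2.TM_CCOEFF_NORMED);_,mx,_,loc=cv2.minMaxLoc(r)
    print(n,"score %.2f"%mx,"px shift",loc[0]-15,loc[1]-15)
E
python3 chk.py
```

```text
time: 35.2
position: [0.4842, -0.1416, 0.2593]
tool_rot: [-0.151, 3.135, -0.005]
ft_force: [0.0, -0.0, 0.5]
grip_width: 0.598
cap [173. 263.] area 1379 tray mm [-3.7 12.3]
brown [186. 232.] area 97 tray mm [70.4 -2.9]
slim [492. 257.] area 543 tray mm [ 11.2 -14.3]
slim [484. 277.] area 83 tray mm [-30.8  -2.4]
nozzle [490. 257.] area 388 tray mm [ 15.4 -16.1]
nozzle [484. 277.] area 83 tray mm [-28.1  -7. ]
timer score 1.00 px shift 0 0
scissors score 0.98 px shift 0 0
```

Timer and scissors haven't moved. Brown and nozzle sit at their cell centres, and the square bottle and both cartons were seen standing in their cells after release. Handing in.

```bash
python3 -c "
from bench import ctrl
print(ctrl.close_job())"
```

```text
the job is handed in; nothing more can be done
None
```

Both kits are made up and handed in at about 35 s of the 102 s allowed. All five items are released in their cells. `close_job` gives no verdict, so the result rests on my own checks.

- **Placing:** each item was set down until I felt light contact at the expected floor height, then let go. The first grasp of the square bottle failed because I lifted before the fingers had closed. The bottle stayed standing, and the second grasp worked.
- **Checked by measurement at the end (top view):**
  - The brown bottle was about 3 mm from its cell centre.
  - The nozzle bottle was about 2 mm off, or up to 7 mm depending on the height assumed.
  - The timer and scissors had shifted 0 pixels from the first picture.
- **Checked by eye only:** the square bottle, the cover carton and the slim carton were seen standing in their cells in later wrist pictures. My final measurement of the square bottle and slim carton failed because the colour mask merged with the pale bench. The cover carton was measured about 5 mm off, but that figure includes its visible front side.
- **Not viewed:** the last picture, because I had reached the 16-picture limit. So the brown bottle was never seen after release; its position comes from the measurement alone.

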